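# Turn the ball dish to face the trackball

## Robot

A 6-joint arm with a two-finger parallel gripper is mounted at the origin on the work surface. World frame = base frame: x ahead of the robot, y to its left, z up, the work surface at z = 0. Lengths are in mm, angles in rad, forces in N, time in s.
With the tool pointing down it reaches from about 300 to 775 mm from the base axis. Payload 14.6 kg.
Tool frame: the origin (TCP) lies at the very end of the fingers, on their centre line; the grasp point (between the pads) lies 19 mm behind it (grip_point_offset is the distance from the TCP to the grasp point, in mm); z points along the fingers, y is the line along which they close (so a half turn about z gives the same grasp; the last joint's range is limited). The gripper opens to 94 mm and grips with 3 to 60 N. Pads are 16 mm wide; open, the fingers measure 119 mm over their backs; the gripper's body (75 mm by 177 mm) begins 78 mm behind the grasp point.
Start: joints at [1.144, 0.3, 1.521, -0, 1.321, -0.067], TCP at [193.645, 514.773, 205.446] pointing down, gripper open.
Joint ranges: [-3.03, 3.03], [-0.79, 2.21], [0.23, 2.52], [-1.04, 4.18], [0, 3.07], [-2.55, 2.55]. Speed limits (rad/s): [2.22, 2.22, 2.57, 3.14, 3.14, 3.14].

## Interface

Orientations are given as [roll, pitch, yaw] about the fixed x, y, z axes, in that order (R = Rz(yaw) Ry(pitch) Rx(roll)).
In Python, from cell import read_state, camera, camera_info, sign_off, grip_point_offset gives the robot as it stands.
- The arm moves only by the shell command python3 -m handwheel 'ROWS' [FORCE]. ROWS is text: rows parted by semicolons, each of 5 numbers parted by spaces: the shift along the world's x, y, z in units of 40 mm (1.0 is 40 mm), then the turn about the world's z in units of 5 degrees (1.0 is 5 degrees), then the closure, from 0 (fully open) to 1 (shut). In form: dx dy dz yaw gripper; .... A call has 1 to 12 rows; each row shifts and turns the commanded pose from where the row before left it; what a row does not reach is not made up. A row lasts 1/12 s, in which the tool goes at most 41.7 mm and 7.16 degrees, less where a joint would pass 70% of its speed; a pose out of reach is approached as far as the arm can. A call is refused whole if a number of a shift passes 1 or a number of a turn 1, either way. A call with a gripper value outside its range is refused whole. The fingers move at their own pace and stop on an object; FORCE is the grip in N (left out, the last holds). Time passes only in rows, so rows that do not move let the fingers close. It gives the time, the measured TCP pose, the force, the opening and the grip force at its end, in the units of the state.
- read_state(): the state, without advancing time (a new reading comes with each control period).
- camera(name): name is "scene" or "top"; returns (picture, depth): 400x640x3 uint8, red, green, blue; 400x640 float32, mm along the optical axis (not along the pixel's ray), 0 where there is no reading.
- camera_info(name): a dict with "intrinsics" (3x3 intrinsics, pixels), "world_from_camera" (4x4, takes a point from camera to world coordinates). Camera axes: x right, y down, z forward; pixel columns grow to the right and rows downward; lengths in mm; the calibration is good to about 2 mm. A picture is of the moment at which its call begins. camera_info takes no time and is no camera call.
- sign_off(): hands the job in; it is judged then, once.
The state is a dict: "clock": time; "joints": joint angles; "qd": joint speeds; "effort": joint torques, N m; "eef_pos": TCP position; "eef_rot": TCP orientation; "wrist_force": force on the tool from outside, world axes, zero at the start; "moment": the same for the moment, N m; "finger_gap": finger opening in mm; "finger_force": force on a finger pad.
Only numpy, scipy, OpenCV 4.12 (cv2) and the standard library are available. Lean on these libraries where they do the work, as an engineer would, in place of code of your own. Each camera call takes 0.05 s, during which the arm holds its last target. There are 200 camera calls.

## Task

The desk lamp is in the way: swing its head well aside by the orange stalk, so that it is no longer over the blue dish. Then lift the dish straight up off its cork coaster by its metal bail to about 10 cm above the desk and, once it is up, turn it about a quarter turn until its yellow pouring lip points straight at the empty socket of the trackball, keeping it level with the loose red ball resting in the middle all the time and never touching the ball. Finish while holding the dish there in the gripper, over its coaster and level, and leave the stapler, tumbler and note block where they are.

Things in the scene. Friction and masses are not known exactly. Their poses are not given: they have to be found in the camera images.
- dish_grip (a point): Loose blue dish (about 0.22 kg), given at the centre of its bail's bar, where to grip: aluminium, 14 x 14 mm, 134 mm long along the dish's y, over the dish's middle, centre 108 mm above the dish's underside. Upright straps 14 x 6 mm join it to the dish at y = +-64 mm. Dish 126 mm across, rim 19 mm high, floor sloping 6 degrees to a low point in the middle. z up, +x towards the pouring lip
- dish_lip (a point): Tip of the yellow pouring lip of the dish: 88 mm from the dish's centre along the dish's +x axis, at rim height (19 mm above the underside)
- ball_center (a point): Centre of the loose red ball, 40 mm across, 55 g; it lies in the middle of the dish, its top 47 mm above the dish's underside, 54 mm below the bail's bar
- coaster: Fixed round cork coaster, 110 mm across and 5 mm thick, on which the dish stands at first; origin at the centre of its underside, on the desk
- lamp_arm (a joint): Angle of the lamp's swing arm about its upright post, in rad, positive counter-clockwise seen from above, range -1.9 to 1.9; near 0 the lamp head hangs over the dish. It turns with light friction (about 1 N at the stalk) and stays where it is left
- lamp_grip (a point): Point on the axis of the upright orange stalk on the lamp's head, 225 mm above the desk: hook or grip here. Stalk round, 18 mm across, free from 197 mm (top of the arm) to 245 mm above the desk. The yellow head under it is 68 mm across, underside 164 mm above the desk. The arm runs level from post to head, 160 mm from the post's axis to the stalk's
- lamp_post (a point): Top of the lamp's fixed post, on the axis about which the arm swings; the post is 22 mm across, 200 mm high (a collar 32 mm across carries the arm up to 206 mm), on a round foot 90 mm across; it stands 160 mm from the coaster's centre
- socket (a point): Centre of the mouth of the empty socket of the fixed white and grey trackball base (125 x 95 mm, a round steel cup 54 mm across in its middle), 44 mm above the desk. It stands about 210 mm to one side of the coaster, left or right
- stapler: Blue and steel stapler, 130 (x) x 36 x 49 mm high, loose, to be left alone; origin at the centre of its underside. It lies about 210 mm from the coaster on the side away from the trackball
- tumbler: Green tumbler with black lid, 72 mm across and 131 mm high, loose, to be left alone; origin at the centre of its underside
- notes: Block of pink notes, 76 x 76 x 30 mm high, loose, to be left alone; origin at the centre of its underside
There are look-alikes about, which are no part of the job. Of the things that look like the part that bears dish_grip, the smallest one is meant. There is more than one size of the part that bears socket; the job needs the larger.

How it is judged:
By the outcome, as a careful person would: the job done as asked, in the order asked, and still so for the second after the job is handed in, while the arm keeps its last pose, push and grip.
It also fails if it takes over 61 s, if anything falls off the work surface, if the arm or the gripper's body presses on something with over 40 N, if the wrist force passes 120 N, or if a joint passes its speed limit or range.

## Working session

There is one attempt and no reset: what is moved stays moved. The work goes in short steps, Python scripts to look and compute and a shell command to move; the robot and the scene stay as the last step left them, time stands still between calls to the robot, and variables do not carry over. Pictures are saved under pics/ and viewed, at most 10 in all, crops included, and the job is handed in when it is done.

```bash
mkdir -p pics; cat > h.py <<'E'
import numpy as np, cv2
from cell import read_state, camera, camera_info, sign_off, grip_point_offset
def cloud(n,d):
    i=camera_info(n);K=np.array(i["intrinsics"]);T=np.array(i["world_from_camera"])
    v,u=np.mgrid[:400,:640]
    P=np.stack([(u-K[0,2])/K[0,0]*d,(v-K[1,2])/K[1,1]*d,d],-1)
    return P@T[:3,:3].T+T[:3,3]
def plane(n,u,v,z):
    i=camera_info(n);K=np.array(i["intrinsics"]);T=np.array(i["world_from_camera"])
    r=T[:3,:3]@np.linalg.solve(K,[u,v,1]);o=T[:3,3]
    return o+r*(z-o[2])/r[2]
E
python3 - <<'E'
from h import *
print(read_state(),grip_point_offset)
for n in("top","scene"):
    p,d=camera(n);cv2.imwrite(f"pics/{n}0.png",p[...,::-1]);np.savez(f"{n}0.npz",p=p,d=d)
    print(n,camera_info(n))
E
```

```text
{'clock': 0.0, 'joints': array([ 1.14440439e+00,  3.00449144e-01,  1.52158288e+00,  1.54962159e-07,
        1.32073819e+00, -6.65935339e-02]), 'qd': array([-0.00201826, -0.001052  ,  0.00264635, -0.00206937, -0.00122779,
       -0.00015692]), 'effort': array([-2.27492710e-03, -5.31806874e+01, -3.52742136e+01,  7.07335328e-02,
        2.43918621e-02, -1.22786423e-04]), 'eef_pos': array([193.53290792, 514.53262058, 204.89762532]), 'eef_rot': array([-3.14041771e+00, -7.85099137e-05,  2.78179416e+00]), 'wrist_force': array([-0.79233302,  0.93660524, -0.51362997]), 'moment': array([ 0.00361024, -0.00710058, -0.00782367]), 'finger_force': 0.0, 'finger_gap': 94.1069975361655} 18.8
top {'intrinsics': array([[390.52488132,   0.        , 318.66185453],
       [  0.        , 390.52488132, 197.23100487],
       [  0.        ,   0.        ,   1.        ]]), 'world_from_camera': array([[ 1.67063754e-02, -9.80269226e-01,  1.96959747e-01,
         2.25652635e+02],
       [-9.99827595e-01, -1.79751372e-02, -4.65566573e-03,
        -1.04895891e+00],
       [ 8.10418432e-03, -1.96848011e-01, -9.80400522e-01,
         1.40576098e+03],
       [ 0.00000000e+00,  0.00000000e+00,  0.00000000e+00,
         1.00000000e+00]])}
scene {'intrinsics': array([[484.67187455,   0.        , 315.32790087],
       [  0.        , 484.67187455, 200.03427121],
       [  0.        ,   0.        ,   1.        ]]), 'world_from_camera': array([[-2.07491410e-01,  8.12631669e-01, -5.44588914e-01,
         1.27038106e+03],
       [ 9.78080829e-01,  1.62395730e-01, -1.30328502e-01,
         2.00923167e+02],
       [-1.74701539e-02, -5.59694022e-01, -8.28515175e-01,
         1.41607739e+03],
       [ 0.00000000e+00,  0.00000000e+00,  0.00000000e+00,
         1.00000000e+00]])}
```

View pics/top0.png

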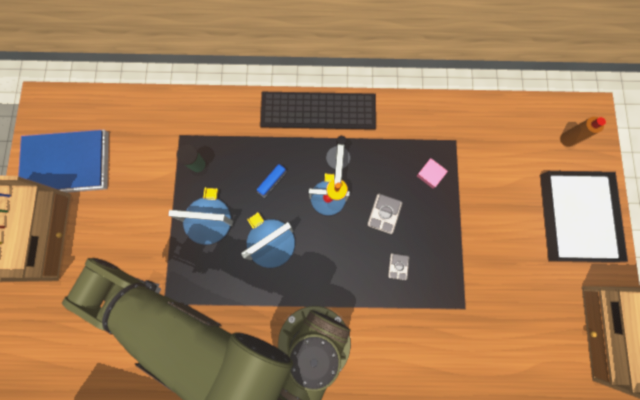

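View pics/scene0.png

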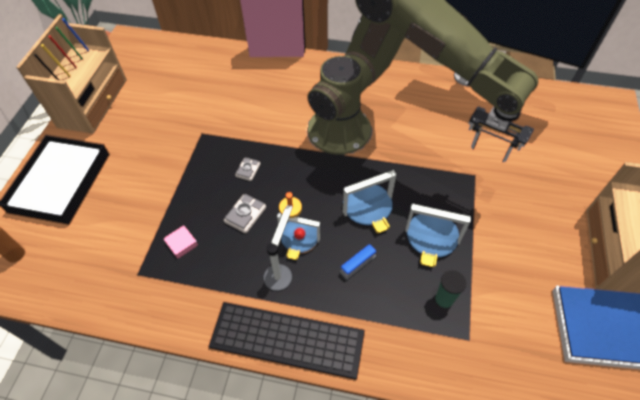

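Top view: the blue dishes are at (207,222), (270,243) and (328,196). The last is the smallest, has the red ball and sits under the lamp, so it is the one meant. The trackballs are at (385,213), larger and so meant, and (398,267), smaller. I'll confirm in a crop and measure.

```bash
python3 - <<'E'
from h import *
t=np.load("top0.npz");s=np.load("scene0.npz")
a=cv2.resize(t['p'][130:290,290:430],None,fx=3,fy=3,interpolation=2)
b=cv2.resize(s['p'][150:310,210:335],None,fx=3,fy=3,interpolation=2)
cv2.imwrite("pics/crop1.png",np.hstack([a,b])[...,::-1])
for n,q in(("top",t),("scene",s)):
    hsv=cv2.cvtColor(q['p'],cv2.COLOR_RGB2HSV);X=cloud(n,q['d'])
    for nm,lo,hi in(("yellow",(22,150,120),(35,255,255)),("red",(0,170,80),(4,255,255)),("orange",(6,170,120),(17,255,255)),("blue",(98,100,60),(118,255,255)),("white",(0,0,150),(180,50,255)),("pink",(150,60,100),(175,255,255))):
        m=cv2.inRange(hsv,lo,hi)
        k,l,st,c=cv2.connectedComponentsWithStats(m)
        for i in range(1,k):
            M=l==i
            if st[i,4]<6: continue
            P=X[M];
            if not(150<P[:,0].mean()<750 and abs(P[:,1].mean())<450 and st[i,4]<3000 and P[:,2].mean()<260): continue
            print(n,nm,c[i].round(1),st[i,4],"mean",P.mean(0).round(),"min",P.min(0).round(),"max",P.max(0).round())
E
```

```text
top yellow [334.6 187.4] 317 mean [513. -58. 150.] min [ 226. -111.   -2.] max [ 6.010e+02 -1.000e+00  1.406e+03]
top yellow [210.  192.5] 143 mean [511. 382.  34.] min [226.  -1.  -6.] max [ 539.  417. 1406.]
top yellow [255.  219.5] 138 mean [418. 218.  25.] min [390. 191.  -4.] max [449. 243.  38.]
top red [326.5 198.1] 25 mean [496. -35.  48.] min [486. -48.  43.] max [505. -26.  56.]
top orange [337.2 186.3] 33 mean [496. -63. 236.] min [489. -75. 186.] max [518. -56. 250.]
top orange [329.5 197.3] 6 mean [482. -43. 132.] min [468. -51.  47.] max [507. -37. 176.]
top blue [270.7 179. ] 376 mean [562. 165.  49.] min [226.  -1.  -8.] max [ 631.  223. 1406.]
top blue [321.2 184.9] 44 mean [550. -16.  22.] min [542. -30.  15.] max [560.   3.  30.]
top blue [326.1 205.3] 382 mean [473. -34.  33.] min [226. -99.   7.] max [ 514.   20. 1406.]
top blue [209.8 206.2] 382 mean [464. 383.  19.] min [426. 311.  -2.] max [491. 450.  33.]
top blue [207.5 228.6] 639 mean [383. 386.  18.] min [226.  -1.   5.] max [ 418.  469. 1406.]
top blue [262.7 230.8] 407 mean [379. 189.  19.] min [324. 121
[... 2553 characters left out ...]
301.  -7.] max [429. 512. 164.]
scene white [281.2 224.8] 308 mean [565. -75. 181.] min [ 418. -138.   -5.] max [1270.  201. 1416.]
scene white [378.  219.4] 16 mean [389. 205.  22.] min [374. 184.  16.] max [406. 224.  27.]
scene white [307.6 221.8] 137 mean [497. -12. 109.] min [420. -61.  -2.] max [1270.  201. 1416.]
scene white [295.  248.9] 9 mean [554. -44.  20.] min [550. -57.  16.] max [557. -30.  24.]
scene white [430.  252.8] 19 mean [482. 386.  22.] min [477. 361.  16.] max [491. 409.  31.]
scene pink [180.8 242. ] 316 mean [ 602. -421.   18.] min [ 529. -491.   -4.] max [ 655. -369.   41.]
scene pink [299.9 231.6] 23 mean [498. -40.  39.] min [469. -58.  13.] max [515. -21.  52.]
```

View pics/crop1.png

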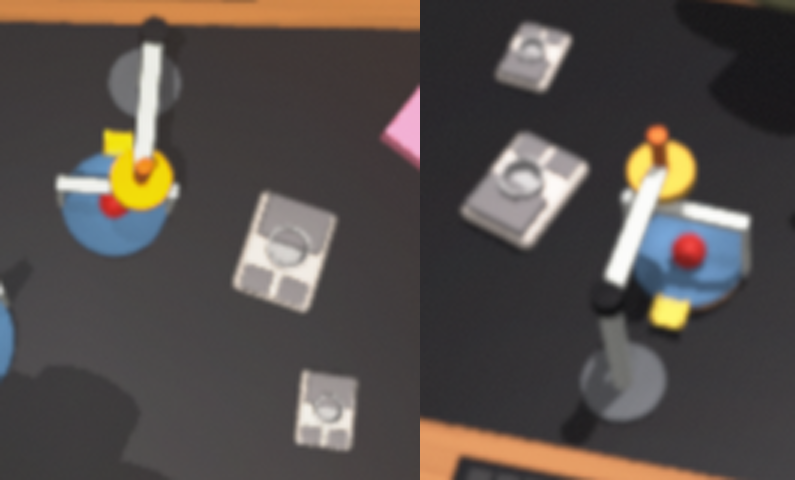

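The crop confirms it: small dish with ball under the lamp, lip away from the robot, and the larger trackball to its right (−y). Next is the stalk and post.

```bash
python3 - <<'E'
from h import *
print("stalk",plane("top",337.2,186.3,230),plane("scene",288.9,197.3,225))
print("post",plane("top",341,140,206),plane("scene",272.5,248,206))
print("sock",plane("top",290+288/3,130+247/3,44),plane("scene",210+(520-420)/3,150+180/3,44))
print("bar",plane("top",290+60/3,130+184/3,115),plane("top",290+177/3,130+191/3,115))
E
python3 -m handwheel '0 0 1 0 0;0 0 0.8 0 0;0.8 -0.6 0 0 0;0.7 -0.7 0 -1 0;0.7 -0.7 0 -1 0;0.7 -0.7 0 -1 0;0.7 -0.7 0 0 0;0.7 -0.7 0 0 0;0.6 -0.8 0 0 0;0.6 -0.8 0 0 0;0.6 -0.8 0 0 0;0.6 -0.8 0 0 0' 8
```

```text
stalk [497.35018048 -63.32248781 230.        ] [493.29683385 -65.74833199 225.        ]
post [656.53306521 -75.74238527 206.        ] [658.96432174 -74.29744383 206.        ]
sock [ 449.15620143 -246.38692347   44.        ] [ 455.98006375 -245.18562199   44.        ]
bar [504.76057456  22.44229058 115.        ] [ 499.1276653  -109.49127249  115.        ]
clock: 1.1
eef_pos: [462.3, 220.9, 277.3]
eef_rot: [-3.141, -0.0, 2.52]
wrist_force: [0.2, 0.5, -0.5]
finger_gap: 94.0
finger_force: 0.0
```

```bash
python3 -m handwheel '0.1 -0.9 0 1 0;0.1 -0.9 0 1 0;0.1 -0.9 0 1 0;0.1 -0.9 0 1 0;0.1 -0.9 0 1 0;0.1 -0.9 0 0 0;0.1 -0.9 0 0 0;0.1 -0.8 0 0 0;0 0 0 0 0;0 0 0 0 0;0 0 0 0 0'
```

```text
clock: 2.02
eef_pos: [493.5, -60.8, 277.2]
eef_rot: [3.141, -0.001, 2.956]
wrist_force: [0.3, 0.6, 0.1]
finger_gap: 94.0
finger_force: 0.0
```

```bash
python3 -m handwheel '0 0 -0.8 0 0;0 0 -0.8 0 0;0 0 -0.1 0 0;0 0 0 0 0.5;0 0 0 0 0.8;0 0 0 0 1;0 0 0 0 1;0 0 0 0 1;0 0 0 0 1;0 0 0 0 1;0 0 0 0 1' 8
```

```text
clock: 2.93
eef_pos: [493.7, -61.3, 209.6]
eef_rot: [-3.142, 0.0, 2.956]
wrist_force: [-0.1, -0.4, -0.1]
finger_gap: 44.2
finger_force: 0.0
```

```bash
python3 -m handwheel '0 0 0 0 1;0 0 0 0 1;0 0 0 0 1;0 0 0 0 1;0 0 0 0 1;0 0 0 0 1;0 0 0 0 1;0 0 0 0 1' 8
python3 - <<'E'
import numpy as np
post=np.array([657.5,-75.]);a0=np.arctan2(14,-164)
p=post+160*np.array([np.cos(a0),np.sin(a0)])
for k in range(1,17):
    a=a0-np.radians(5.2)*k;q=post+160*np.array([np.cos(a),np.sin(a)]);print(k,((q-p)/40).round(2),q.round());p=q
E
```

```text
clock: 3.6
eef_pos: [493.6, -61.3, 209.4]
eef_rot: [-3.141, -0.0, 2.956]
wrist_force: [-0.6, -1.0, 0.1]
finger_gap: 17.6
finger_force: 8.0
1 [0.05 0.36] [500. -47.]
2 [0.08 0.35] [503. -33.]
3 [0.11 0.35] [508. -19.]
4 [0.14 0.33] [513.  -6.]
5 [0.17 0.32] [520.   7.]
6 [0.2 0.3] [528.  19.]
7 [0.23 0.28] [537.  31.]
8 [0.25 0.26] [547.  41.]
9 [0.27 0.24] [558.  51.]
10 [0.29 0.21] [570.  59.]
11 [0.31 0.18] [583.  66.]
12 [0.33 0.16] [596.  73.]
13 [0.34 0.12] [609.  78.]
14 [0.35 0.09] [623.  81.]
15 [0.36 0.06] [638.  84.]
16 [0.36 0.03] [652.  85.]
```

Stalk gripped. I'll swing it along the arc, turning with it.

```bash
python3 -m handwheel '0.05 0.36 0 -1 1;0.08 0.35 0 -1 1;0.11 0.35 0 -1 1;0.14 0.33 0 -1 1;0.17 0.32 0 -1 1;0.2 0.3 0 -1 1;0.23 0.28 0 -1 1;0.25 0.26 0 -1 1'
```

```text
clock: 4.27
eef_pos: [542.7, 41.8, 209.4]
eef_rot: [-3.141, -0.001, 2.254]
wrist_force: [-2.3, 0.6, 1.6]
finger_gap: 17.6
finger_force: 8.0
```

```bash
python3 -m handwheel '0.27 0.24 0 -1 1;0.29 0.21 0 -1 1;0.31 0.18 0 -1 1;0.33 0.16 0 -1 1;0.34 0.12 0 -1 1;0.35 0.09 0 -1 1;0.36 0.06 0 -1 1;0.36 0.03 0 -1 1;0 0 0 0 1;0 0 0 0 1'
python3 -m handwheel '0 0 0 0 0.6;0 0 0 0 0.5;0 0 0 0 0.4;0 0 0 0 0.4;0 0 0 0 0.4;0 0 1 0 0.4;0 0 1 0 0.3;0 0 0 0 0;0 0 0 0 0;0 0 0 0 0;0 0 0 0 0'
python3 - <<'E'
from h import *
p,d=camera("top");cv2.imwrite("pics/top1.png",p[...,::-1]);np.savez("top1.npz",p=p,d=d)
q,d=camera("scene");np.savez("scene1.npz",p=q,d=d)
a=cv2.resize(p[130:260,270:430],None,fx=2.5,fy=3,interpolation=2)
b=cv2.resize(q[170:300,215:345],None,fx=3,fy=3,interpolation=2)
cv2.imwrite("pics/crop2.png",np.hstack([a,b])[...,::-1])
E
```

```text
clock: 5.1
eef_pos: [647.8, 86.2, 209.3]
eef_rot: [3.141, -0.002, 1.561]
wrist_force: [-0.8, 9.0, 0.9]
finger_gap: 17.7
finger_force: 8.0
clock: 6.02
eef_pos: [646.9, 84.3, 287.9]
eef_rot: [-3.139, 0.0, 1.56]
wrist_force: [0.6, -0.4, -0.5]
finger_gap: 86.1
finger_force: 0.0
```

View pics/crop2.png

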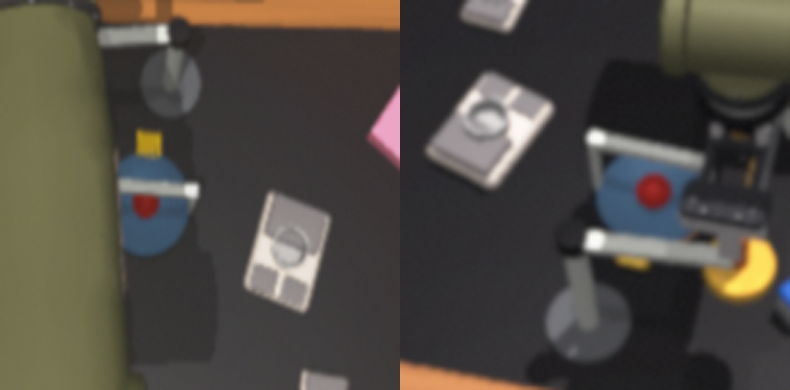

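Lamp arm now lies along +y, its head at about (740,265) in the crop, well off the dish. I'll move the arm aside and measure the dish.

```bash
python3 -m handwheel '-0.7 0.7 0 0 0;-0.7 0.7 0 0 0;-0.7 0.7 0 0 0;-0.7 0.7 0 0 0;-0.7 0.7 0 0 0;-0.7 0.5 0 0 0;0 0 0 0 0'
python3 - <<'E'
from h import *
for n in("top","scene"):
    p,d=camera(n);np.savez(f"{n}2.npz",p=p,d=d)
    X=cloud(n,d);hsv=cv2.cvtColor(p,cv2.COLOR_RGB2HSV)
    roi=(abs(X[...,0]-510)<110)&(abs(X[...,1]+40)<90)&(d>0)
    w=(hsv[...,1]<60)&(hsv[...,2]>110)&roi&(X[...,2]>95)&(X[...,2]<145)
    y=(cv2.inRange(hsv,(22,120,90),(35,255,255))>0)&roi&(X[...,2]<60)
    r=((hsv[...,0]<6)|(hsv[...,0]>170))&(hsv[...,1]>120)&(hsv[...,2]>70)&roi&(X[...,2]<75)
    b=(cv2.inRange(hsv,(98,90,40),(118,255,255))>0)&roi
    for nm,m,z in(("bar",w,118),("lip",y,24),("ball",r,40),("blue",b,20)):
        v,u=np.nonzero(m)
        Q=np.array([plane(n,a,c,z)[:2] for a,c in zip(u,v)])
        (cx,cy),(s1,s2),an=cv2.minAreaRect(Q.astype(np.float32))
        e,V=np.linalg.eigh(np.cov(Q.T));ax=V[:,1]
        print(n,nm,len(u),"px",u.mean().round(),v.mean().round(),"mean",Q.mean(0).round(1),"rect",round(cx,1),round(cy,1),round(s1),round(s2),"axis",np.degrees(np.arctan2(ax[1],ax[0])).round(1))
p=np.load("top2.npz")['p'];q=np.load("scene2.npz")['p']
a=cv2.resize(p[130:260,270:430],None,fx=2.5,fy=3,interpolation=2)
b=cv2.resize(q[170:300,215:345],None,fx=3,fy=3,interpolation=2)
cv2.imwrite("pics/crop3.png",np.hstack([a,b])[...,::-1])
E
```

```text
clock: 6.7
eef_pos: [475.6, 247.3, 289.5]
eef_rot: [-3.141, -0.001, 1.564]
wrist_force: [1.0, 0.8, 0.0]
finger_gap: 94.1
finger_force: 0.0
top bar 184 px 328.0 192.0 mean [501.5 -39.1] rect 501.4 -39.9 132 18 axis 86.9
top lip 91 px 329.0 177.0 mean [579.5 -44.2] rect 579.2 -44.1 30 37 axis 86.2
top ball 59 px 328.0 198.0 mean [498.2 -39.2] rect 497.8 -39.1 22 32 axis 87.6
top blue 591 px 328.0 200.0 mean [494.5 -41.2] rect 502.3 -39.7 118 119 axis -179.3
scene bar 219 px 299.0 221.0 mean [504.3 -37.6] rect 504.4 -39.7 136 23 axis 86.3
scene lip 34 px 293.0 257.0 mean [586.4 -42.7] rect 572.4 -9.6 16 109 axis 112.2
scene ball 89 px 299.0 233.0 mean [504.  -39.8] rect 504.4 -39.9 33 37 axis -170.1
scene blue 608 px 297.0 236.0 mean [506.  -47.5] rect 504.1 -45.2 121 92 axis 86.2
```

View pics/crop3.png

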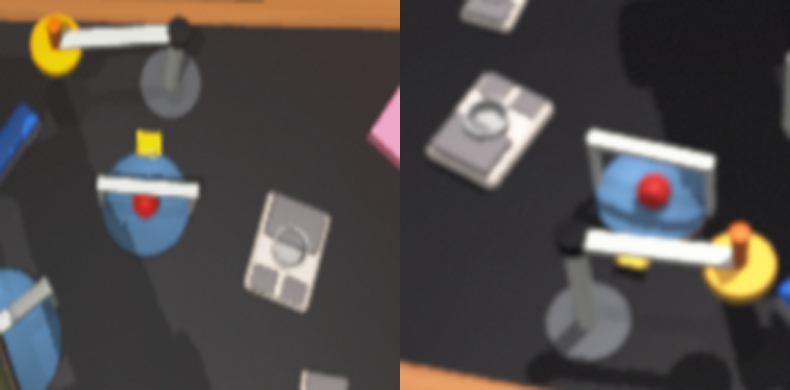

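```bash
python3 -m handwheel '0.1 -0.9 0 -0.6 0;0.1 -0.9 0 0 0;0.1 -0.9 0 0 0;0.1 -0.9 0 0 0;0.1 -0.9 0 0 0;0.1 -0.9 0 0 0;0.1 -0.9 0 0 0;0 -0.9 0 0 0;0 0 -0.7 0 0;0 0 -0.7 0 0;0 0 -0.7 0 0;0 0 0 0 0'
```

```text
clock: 7.8
eef_pos: [505.4, -44.8, 200.2]
eef_rot: [-3.133, -0.001, 1.506]
wrist_force: [-0.5, -0.4, -0.7]
finger_gap: 94.3
finger_force: 0.0
```

```bash
python3 -m handwheel '-0.05 0.1 -0.6 0 0;0 0 -0.6 0 0;0 0 -0.6 0 0;0 0 -0.5 0 0;0 0 -0.1 0 0;0 0 0 0 0;0 0 0 0 0;0 0 0 0 0.3;0 0 0 0 0.6;0 0 0 0 0.7;0 0 0 0 0.7;0 0 0 0 0.7' 10
```

```text
clock: 8.8
eef_pos: [505.4, -39.6, 109.8]
eef_rot: [3.141, 0.0, 1.508]
wrist_force: [-0.1, 0.0, 0.3]
finger_gap: 64.4
finger_force: 0.0
```

```bash
python3 -m handwheel '-0.05 0 -0.2 0 0.7;0 0 -0.18 0 0.7;0 0 0 0 0.7;0 0 0 0 0.72;0 0 0 0 0.74;0 0 0 0 0.76;0 0 0 0 0.78;0 0 0 0 0.78;0 0 0 0 0.79' 10
python3 - <<'E'
from h import *
q,d=camera("scene");p,d=camera("top")
a=cv2.resize(p[130:260,270:430],None,fx=2.5,fy=3,interpolation=2)
b=cv2.resize(q[170:300,235:365],None,fx=3,fy=3,interpolation=2)
cv2.imwrite("pics/crop4.png",np.hstack([a,b])[...,::-1])
E
```

```text
clock: 9.55
eef_pos: [503.3, -39.6, 94.4]
eef_rot: [3.141, -0.0, 1.508]
wrist_force: [0.7, 1.0, -0.1]
finger_gap: 19.8
finger_force: 0.0
```

View pics/crop4.png

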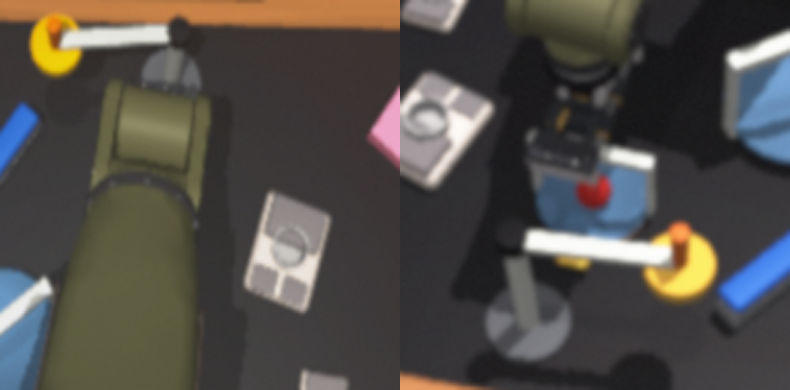

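The fingers straddle the bar at about (570,155) in the crop, not touching yet, and the ball is centred. I'll close slowly, then firm up.

```bash
python3 -m handwheel '0 0 0 0 0.8;0 0 0 0 0.81;0 0 0 0 0.82;0 0 0 0 0.83;0 0 0 0 0.84;0 0 0 0 0.85;0 0 0 0 0.86;0 0 0 0 0.87;0 0 0 0 0.9;0 0 0 0 1;0 0 0 0 1' 10
python3 -m handwheel '0 0 0 0 1;0 0 0 0 1;0 0 0 0 1;0 0 0 0 1' 35
```

```text
clock: 10.57
eef_pos: [503.2, -39.6, 94.2]
eef_rot: [-3.141, -0.0, 1.508]
wrist_force: [-0.5, -0.5, 1.2]
finger_gap: 13.7
finger_force: 10.0
clock: 10.9
eef_pos: [503.2, -39.6, 94.2]
eef_rot: [-3.142, 0.0, 1.508]
wrist_force: [-0.4, 0.7, 0.4]
finger_gap: 14.0
finger_force: 35.0
```

```bash
python3 -m handwheel '0 0 0.05 0 1;0 0 0.1 0 1;0 0 0.15 0 1;0 0 0.15 0 1;0 0 0.15 0 1;0 0 0.15 0 1;0 0 0.15 0 1;0 0 0.15 0 1;0 0 0.15 0 1;0 0 0.15 0 1;0 0 0.15 0 1;0 0 0.15 0 1'
python3 -m handwheel '0 0 0.15 0 1;0 0 0.15 0 1;0 0 0.13 0 1;0 0 0.12 0 1;0 0 0.08 0 1;0 0 0.05 0 1;0 0 0 0 1;0 0 0 0 1;0 0 0 0 1;0 0 0 0 1'
python3 - <<'E'
from h import *
q,d=camera("scene");np.savez("scene3.npz",p=q,d=d)
cv2.imwrite("pics/crop5.png",cv2.resize(q[150:280,235:365],None,fx=4,fy=4,interpolation=2)[...,::-1])
E
```

```text
clock: 11.9
eef_pos: [503.2, -39.6, 160.8]
eef_rot: [-3.142, 0.0, 1.508]
wrist_force: [-0.4, 0.6, -3.4]
finger_gap: 13.6
finger_force: 35.0
clock: 12.73
eef_pos: [503.1, -39.6, 187.2]
eef_rot: [-3.141, -0.0, 1.508]
wrist_force: [-0.0, 0.6, -3.0]
finger_gap: 14.1
finger_force: 35.0
```

View pics/crop5.png

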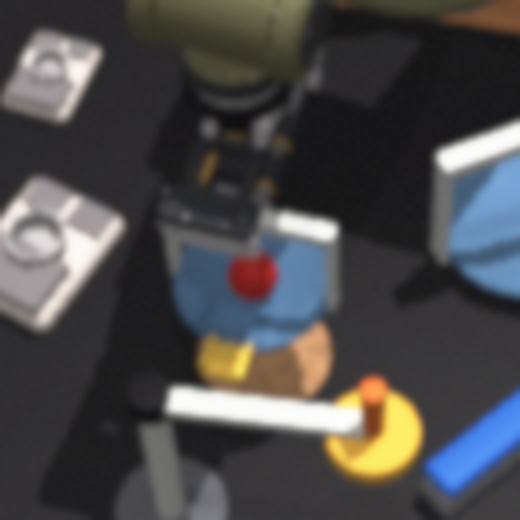

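Dish lifted level with the ball centred in it at (253,272), and the coaster is clear below. Now the turn: about −100° (20 units), smoothly.

```bash
python3 -m handwheel '0 0 0 -0.1 1;0 0 0 -0.2 1;0 0 0 -0.4 1;0 0 0 -0.5 1;0 0 0 -0.6 1;0 0 0 -0.6 1;0 0 0 -0.6 1;0 0 0 -0.6 1;0 0 0 -0.6 1;0 0 0 -0.6 1;0 0 0 -0.6 1;0 0 0 -0.6 1'
python3 -m handwheel '0 0 0 -0.6 1;0 0 0 -0.6 1;0 0 0 -0.6 1;0 0 0 -0.6 1;0 0 0 -0.6 1;0 0 0 -0.6 1;0 0 0 -0.6 1;0 0 0 -0.6 1;0 0 0 -0.6 1;0 0 0 -0.6 1;0 0 0 -0.6 1;0 0 0 -0.6 1'
python3 -m handwheel '0 0 0 -0.6 1;0 0 0 -0.6 1;0 0 0 -0.6 1;0 0 0 -0.6 1;0 0 0 -0.6 1;0 0 0 -0.6 1;0 0 0 -0.6 1;0 0 0 -0.6 1;0 0 0 -0.5 1;0 0 0 -0.4 1;0 0 0 -0.3 1;0 0 0 -0.2 1'
python3 -m handwheel '0 0 0 -0.2 1;0 0 0 -0.1 1;0 0 0 0 1;0 0 0 0 1;0 0 0 0 1;0 0 0 0 1;0 0 0 0 1;0 0 0 0 1;0 0 0 0 1'
python3 - <<'E'
from h import *
s=read_state();print(s['joints'],np.degrees(s['eef_rot']))
for n in("top","scene"):
    p,d=camera(n);np.savez(f"{n}4.npz",p=p,d=d)
    hsv=cv2.cvtColor(p,cv2.COLOR_RGB2HSV);X=cloud(n,d)
    roi=(abs(X[...,0]-500)<120)&(abs(X[...,1]+60)<120)&(X[...,2]>70)&(X[...,2]<160)
    for nm,m,z in(("lip",cv2.inRange(hsv,(22,120,70),(35,255,255))>0,117),("ball",((hsv[...,0]<6)|(hsv[...,0]>170))&(hsv[...,1]>120)&(hsv[...,2]>60),132),("blue",cv2.inRange(hsv,(98,90,40),(118,255,255))>0,110)):
        v,u=np.nonzero(m&roi)
        if len(u)>5: print(n,nm,len(u),plane(n,u.mean(),v.mean(),z).round(1))
p=np.load("top4.npz")['p'];q=np.load("scene4.npz")['p']
cv2.imwrite("pics/crop6.png",np.hstack([cv2.resize(p[130:260,270:430],None,fx=2.25,fy=3.5),cv2.resize(q[150:280,225:335],None,fx=3.5,fy=3.5,interpolation=2)])[...,::-1])
E
```

```text
clock: 13.78
eef_pos: [503.2, -39.6, 187.4]
eef_rot: [-3.142, -0.0, 0.98]
wrist_force: [-0.6, 0.2, -2.9]
finger_gap: 13.8
finger_force: 35.0
clock: 14.78
eef_pos: [503.2, -39.6, 187.4]
eef_rot: [-3.142, 0.0, 0.352]
wrist_force: [0.5, 0.2, -3.6]
finger_gap: 13.9
finger_force: 35.0
clock: 15.78
eef_pos: [503.2, -39.6, 187.4]
eef_rot: [-3.142, 0.0, -0.188]
wrist_force: [1.3, -1.4, -3.7]
finger_gap: 13.9
finger_force: 35.0
clock: 16.53
eef_pos: [503.2, -39.6, 187.4]
eef_rot: [3.142, -0.0, -0.211]
wrist_force: [0.6, 1.5, -3.3]
finger_gap: 13.7
finger_force: 35.0
[-1.51187511e-01  2.15350740e-01  1.67042278e+00 -3.23582462e-06
  1.25581859e+00  1.63102034e+00] [ 1.79999826e+02 -4.15190159e-05 -1.21129305e+01]
top lip 15 [ 480.3 -119.2  117. ]
scene lip 13 [ 482.1 -107.5  117. ]
scene ball 96 [503.6 -38.6 132. ]
scene blue 554 [501.7 -27.6 110. ]
```

View pics/crop6.png

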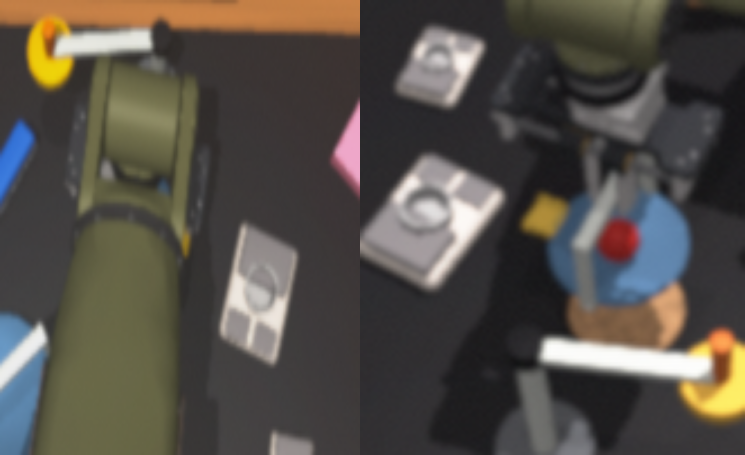

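```bash
python3 -m handwheel '0 0 0 -0.15 1;0 0 0 -0.12 1;0 0 0 0 1;0 0 0 0 1;0 0 0 0 1;0 0 0 0 1;0 0 0 0 1;0 0 0 0 1;0 0 0 0 1;0 0 0 0 1;0 0 0 0 1;0 0 0 0 1'
python3 -c "
from cell import sign_off;print(sign_off())"
```

```text
clock: 17.63
eef_pos: [503.3, -39.6, 187.5]
eef_rot: [-3.142, -0.0, -0.235]
wrist_force: [-0.0, -0.3, -3.1]
finger_gap: 13.6
finger_force: 35.0
the job is handed in; nothing more can be done
None
```

I handed the job in at 17.6 s: the lamp is swung about 80° aside, and the dish is held level about 98 mm above the desk, over its coaster. By my measurements its lip points at the larger trackball's socket to within a degree or two, and the ball still rests in the middle, untouched. The sign-off returned no verdict.

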